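# Feel out the high cork bumper on the bin slide and press it level

## Task

The dark bin rocks on its slide because one of the five cork bumpers on the blue deck has worked its way up. Using the wooden pestle as a probe, feel gently over the bumpers to find the one that stands high, and press it down level with the other four without driving any bumper in. Then stand the pestle back in its mortar; do not touch the slide with the gripper, and leave the bin, jar, cup and creamer where they are.

Things in the scene. Friction and masses are not known exactly. Their poses are not given: they have to be found in the camera images.
- rails: Bin slide: two dark steel rails, 270 mm along its x, 90 mm either side of its centre, 20 mm high; fixed. Origin: centre, on the shelf. Between them lies a fixed blue deck, 220 x 150 mm, with five round cork bumpers, 26 mm across. The deck's height differs each time and is not measured: its top is 24 to 36 mm above the shelf. Neither the deck's nor the bumpers' heights are given in the state.
- pestle: Pale wooden pestle, 150 mm long, 70 g, standing upright in the mortar. Origin: centre of its flat 20 mm wide foot, z up along it. Round grip 20 mm thick from 58 to 138 mm above the foot; below it a bulb 32 mm thick; 25 mm knob at the top.
- mortar: Small dark wooden mortar, loose, 0.4 kg, 80 mm wide and 58 mm high, round and open at the top. Origin: centre of its underside. Its inner floor is 12 mm up; the hollow is about 40 mm wide at the floor and 58 mm at the mouth.
- bin: Bystander: dark open plastic bin, 200 x 140 x 110 mm high, origin under its centre.
- jar: Bystander: empty mason jar with metal cap, 80 mm wide, 128 mm high, origin under its centre.
- cup: Bystander: aluminium measuring cup, 72 mm wide, 50 mm high, flat handle to its +y reaching 109 mm from the centre; origin under the cup's centre.
- creamer: Bystander: white ceramic creamer, 72 mm wide, 92 mm high, loop handle to its +y reaching 60 mm; origin under its centre.
- spot_1 (a point): Point on the shelf surface (z = 0) straight below the centre of one of the five cork bumpers. Four bumpers stand about 3 mm above the deck, one (at any of the five spots) 5 to 7 mm higher. A bumper slides straight down, held by friction: it stays put below about 12 N, gives way above that, has no stop before its top is flush with the deck, and stays where it is left.
- spot_2 (a point): Point on the shelf surface straight below the centre of another cork bumper, as spot_1.
- spot_3 (a point): Point on the shelf surface straight below the centre of another cork bumper, as spot_1.
- spot_4 (a point): Point on the shelf surface straight below the centre of another cork bumper, as spot_1.
- spot_5 (a point): Point on the shelf surface straight below the centre of another cork bumper, as spot_1.
Not all that is in view belongs to the job. Of the things shaped like the pestle, the wooden one is meant.

How it is judged (in metres and radians):
On the way, in this order (a step that is already met when the one before it is completed fails the run):
1. the pestle is lifted clear of the mortar (z of pestle in the frame of mortar above 0.065 m), for 0.1 s.
2. all five bumpers are level (value of joint bumper_a between -0.002 and 0.002 m and value of joint bumper_b between -0.002 and 0.002 m and value of joint bumper_c between -0.002 and 0.002 m and value of joint bumper_d between -0.002 and 0.002 m and value of joint bumper_e between -0.002 and 0.002 m), for 0.3 s.
At the end, for the whole second after the job is handed in: All five bumpers are within 2 mm of their seated height (3 mm above the deck), and the pestle stands or leans at rest in the upright mortar: foot within 25 mm of its centre and within 22 mm of its underside, tilted less than 0.5 rad (all of step 2 and horizontal distance between pestle and mortar below 0.025 m and z of pestle in the frame of mortar below 0.022 m and angle between pestle's own z axis and vertical below 0.5 rad and angle between mortar's own z axis and vertical below 0.1 rad and linear speed of each of pestle, mortar below 0.03 m/s); the robot touches nothing.
It fails at once if the pestle presses on the deck or a bumper with more than 22 N (contact force between pestle and deck above 22 N or contact force between pestle and post_a above 22 N or contact force between pestle and post_b above 22 N or contact force between pestle and post_c above 22 N or contact force between pestle and post_d above 22 N or contact force between pestle and post_e above 22 N).
It fails at once if the gripper, not the pestle, touches the bin slide (contact force between any of the fingers, the arm and deck above 0.5 N or contact force between any of the fingers, the arm and post_a above 0.5 N or contact force between any of the fingers, the arm and post_b above 0.5 N or contact force between any of the fingers, the arm and post_c above 0.5 N or contact force between any of the fingers, the arm and post_d above 0.5 N or contact force between any of the fingers, the arm and post_e above 0.5 N or contact force between any of the fingers, the arm and rails above 0.5 N).
It fails at once if the bin, jar, cup or creamer is shifted by more than 15 mm or tipped (distance of any of bin, jar, cup, creamer from where it was at the start of the episode above 0.015 m or angle between any of bin, jar, cup, creamer's own z axis and vertical above 0.2 rad).
It also fails if it takes over 67 s, if anything falls off the work surface, if the arm or the gripper's body presses on something with over 40 N, if the wrist force passes 120 N, or if a joint passes its speed limit or range.

## Robot

A 7-joint arm with a two-finger parallel gripper is mounted at the origin on the work surface. World frame = base frame: x ahead of the robot, y to its left, z up, the work surface at z = 0. Lengths are in m, angles in degrees, forces in N, time in s.
With the tool pointing down it reaches from about 0.425 to 0.825 m from the base axis. Payload 3.6 kg.
Tool frame: the origin (TCP) lies midway between the tips of the shut fingers; the grasp point (between the pads) lies 19 mm behind it; z points along the fingers, y is the line along which they close (so a half turn about z gives the same grasp; the last joint's range is limited). The gripper opens to 93 mm and grips with 3 to 60 N. Pads are 15 mm wide; open, the fingers measure 128 mm over their backs; the gripper's body (75 mm by 188 mm) begins 65 mm behind the grasp point.
Start: joints at [63.971, 35.231, -0.722, 81.555, 0.464, 63.22, -2.315], TCP at [0.27, -0.591, 0.182] pointing down, gripper open.
Joint ranges: [-178.69, 178.69], [-17.37, 117.87], [-77.05, 75.6], [15.02, 138.74], [-78.02, 258.01], [0.78, 113.62], [-162.83, 162.83]. Speed limits (degrees/s): [159.86, 159.86, 180, 180, 180, 180, 180].

## Interface

Orientations are given as [roll, pitch, yaw] about the fixed x, y, z axes, in that order (R = Rz(yaw) Ry(pitch) Rx(roll)).
In Python, from cell import * gives the robot as it stands.
- The arm moves only by the tool arm_command, never from a script. Its argument "deltas" is a list of rows, each an object with "translation": the shift along the tool's x, y, z in m, a list of three; "spin": the turn about the tool's z in degrees. In form: [{"translation": [x, y, z], "spin": spin}, ...]. A call has 1 to 20 rows; each row is the pose to reach, as a shift and turn from the pose commanded when the call began, along the tool's axes at that moment; what a row does not reach only later rows make up. A row lasts 1/10 s, in which the tool goes at most 50 mm and 8.59 degrees, less where a joint would pass 70% of its speed; a pose out of reach is approached as far as the arm can. A call with a gripper value outside its range is refused whole. "grip" is the closure, from 0 (fully open) to 1 (shut), set as the call begins (left out, the last holds). The fingers move at their own pace and stop on an object; "squeeze" is the grip in N (left out, the last holds). Time passes only in rows, so rows that repeat a pose let the fingers close. It gives the time, the measured TCP pose, the force, the opening and the grip force at its end, in the units of the state.
- get_state(): the state, without advancing time (a new reading comes with each control period).
- read_camera(name): name is "scene" or "top" or "wrist"; returns the picture (384x512x3 uint8, blue, green, red); there is no depth.
- get_calibration(name): a dict with "fx", "fy", "cx", "cy" (pixels), "view" (4x4, takes a point from world to camera coordinates). Camera axes: x right, y down, z forward; pixel columns grow to the right and rows downward; lengths in m; the calibration is good to about 2 mm. The wrist camera is an equidistant fisheye: a pixel r from the principal point sees the ray r / f radians off the axis. A picture is of the moment at which its call begins: read the wrist's pose just before it. get_calibration takes no time and is no camera call; for the wrist camera it gives the pose at the moment of the call.
- finish_job(): hands the job in; it is judged then, once.
The state is a dict: "clock": time; "joint_pos": joint angles; "qd": joint speeds; "tau": joint torques, N m; "ee_pos": TCP position; "tcp_rot": TCP orientation; "wrist_force": force on the tool from outside, world axes, zero at the start; "wrist_torque": the same for the moment, N m; "width": finger opening in m; "finger_force": force on a finger pad.
Only numpy, scipy, OpenCV 4.12 (cv2) and the standard library are available. Lean on these libraries where they do the work, as an engineer would, in place of code of your own. Each camera call takes 0.05 s, during which the arm holds its last target. There are 200 camera calls.

## Working session

There is one attempt and no reset: what is moved stays moved. The work goes in short steps, Python scripts to look and compute and a tool call to move; the robot and the scene stay as the last step left them, time stands still between calls to the robot, and variables do not carry over. Pictures are saved under pics/ and viewed, at most 10 in all, crops included, and the job is handed in when it is done.

Besides the shell and the picture viewer there is one more tool, called by a JSON object that holds its "method" and its "body", one argument or row to a line. arm_command: Moves the arm, as the interface text tells. Its arguments: {"type":"object","properties":{"deltas":{"type":"array"},"grip":{"type":"number"},"squeeze":{"type":"number"}},"required":["deltas"]}

```bash
ls; mkdir -p pics
python3 - <<'E'
from cell import *
import cv2
for n in("scene","top"):
    im=read_camera(n); cv2.imwrite(f"pics/{n}0.png",im)
    c=get_calibration(n); print(n,c)
s=get_state(); print(s)
E
```

```text
pics
scene {'fx': 415.67382931881565, 'fy': 415.67382931881565, 'cx': 258.39147456515553, 'cy': 190.61636785710095, 'view': array([[ 0.66630513,  0.7454632 , -0.01794698, -0.39662626],
       [ 0.58016702, -0.53338067, -0.6155577 , -0.29980187],
       [-0.46844818,  0.39973701, -0.78788744,  1.50498592],
       [ 0.        ,  0.        ,  0.        ,  1.        ]])}
top {'fx': 376.05496632689915, 'fy': 376.05496632689915, 'cx': 259.8900726034323, 'cy': 194.38756200945403, 'view': array([[ 1.98975421e-02, -9.99801558e-01,  9.65715068e-04,
         3.90159771e-02],
       [-9.78833039e-01, -1.96770044e-02, -2.03712292e-01,
         5.74326452e-01],
       [ 2.03690870e-01,  3.10810010e-03, -9.79030321e-01,
         1.12523489e+00],
       [ 0.00000000e+00,  0.00000000e+00,  0.00000000e+00,
         1.00000000e+00]])}
{'clock': 0.1, 'joint_pos': array([63.97037564, 35.28278783, -0.72336538, 81.63334164,  0.46198674,
       63.22137661, -2.3158504 ]), 'qd': array([ 0.03131833, -0.20222466, -0.00506092, -0.3047347 , -0.01507049,
       -0.06096524,  0.03481697]), 'tau': array([ 1.14341034e-03, -4.60041153e+01,  2.09845640e-01, -1.66245174e+01,
       -6.12255209e-02,  1.69109384e-02,  1.04479509e-04]), 'ee_pos': array([ 0.26934959, -0.59066241,  0.1813006 ]), 'tcp_rot': array([-1.79865293e+02, -4.25012166e-04,  2.45133996e+01]), 'wrist_force': array([ 0.35971589,  0.34923071, -0.46544915]), 'wrist_torque': array([-0.02678903,  0.04026309, -0.03255301]), 'finger_force': 0.0, 'width': 0.09266216318792728}
```

View pics/scene0.png

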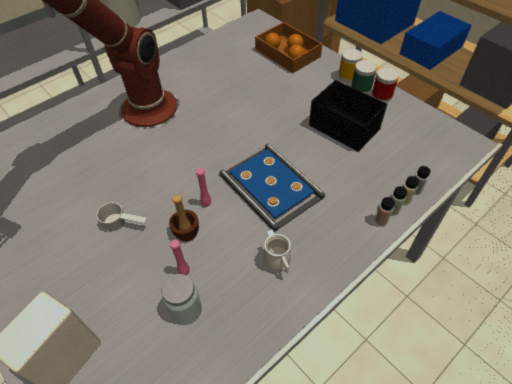

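View pics/top0.png

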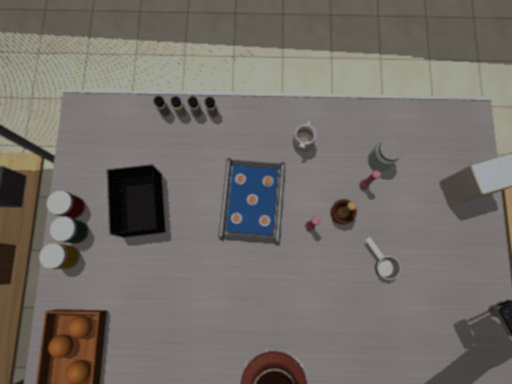

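The scene view shows the wooden pestle in the mortar at (181,212), with pink look-alikes at (203,188) and (180,258). The top view has them at (350,206), (313,222) and (370,180). I choose the tan one in the mortar. The deck has five corks around top (252,200). Next I'll measure from both views and make one close crop.

```bash
cat > h.py <<'E'
import numpy as np, cv2
from cell import *
def ray(c,uv):
    V=c["view"];R=V[:3,:3];o=-R.T@V[:3,3]
    d=R.T@np.array([(uv[0]-c["cx"])/c["fx"],(uv[1]-c["cy"])/c["fy"],1]);return o,d/np.linalg.norm(d)
def plane(c,uv,z):
    o,d=ray(c,uv);return o+d*(z-o[2])/d[2]
def tri(ca,a,cb,b):
    o1,d1=ray(ca,a);o2,d2=ray(cb,b)
    t=np.linalg.lstsq(np.c_[d1,-d2],o2-o1,rcond=None)[0]
    p,q=o1+t[0]*d1,o2+t[1]*d2;return (p+q)/2,np.linalg.norm(p-q)
def blobs(m,amin):
    n,l,s,c=cv2.connectedComponentsWithStats(m.astype(np.uint8));return [(c[i].round(1),s[i]) for i in range(1,n) if s[i][4]>=amin]
E
python3 - <<'E'
from h import *
C={n:get_calibration(n) for n in("scene","top")}
I={n:cv2.imread(f"pics/{n}0.png") for n in C}
B={}
for n in C:
    h=cv2.cvtColor(I[n],cv2.COLOR_BGR2HSV)
    blue=((h[...,0]>100)&(h[...,0]<125)&(h[...,1]>150)).astype(np.uint8)
    nb,l,s,c=cv2.connectedComponentsWithStats(blue)
    win=np.zeros_like(blue); 
    x,y=(256,185) if n=="scene" else(240,190)
    k=max((i for i in range(1,nb) if np.hypot(*(c[i]-([270,185] if n=="scene" else [252,200])))<20),key=lambda i:s[i][4])
    cn=max(cv2.findContours((l==k).astype(np.uint8),0,2)[0],key=cv2.contourArea)
    cv2.fillPoly(win,[cv2.convexHull(cn)],1)
    cork=(win>0)&(blue==0)&(h[...,0]<30)
    B[n]=blobs(cork,8)
    print(n,[(b[0].tolist(),b[1][4]) for b in B[n]])
    print(cv2.minAreaRect(cn))
    tan=(h[...,0]>8)&(h[...,0]<28)&(h[...,1]>110)
    r=(slice(180,245),slice(160,205)) if n=="scene" else (slice(190,230),slice(325,365))
    print([(b[0].tolist(),b[1].tolist()) for b in blobs(tan,6) if r[1].start<b[0][0]<r[1].stop and r[0].start<b[0][1]<r[0].stop])
a=cv2.resize(I["scene"][180:250,150:215],None,fx=6,fy=6,interpolation=cv2.INTER_CUBIC)
b=cv2.resize(I["top"][185:235,320:375],None,fx=7,fy=7,interpolation=cv2.INTER_CUBIC)
o=np.zeros((420,390+385,3),np.uint8);o[:,:390]=a;o[:350,390:]=b
cv2.imwrite("pics/crop1.png",o)
for b in B["top"]: 
    p=plane(C["top"],b[0],.033);print("top",p.round(4))
for b in B["scene"]: print("scene",plane(C["scene"],b[0],.033).round(4))
E
```

```text
scene [([268.7, 160.5], np.int32(51)), ([245.6, 174.2], np.int32(55)), ([270.7, 180.0], np.int32(56)), ([296.1, 185.7], np.int32(59)), ([272.7, 200.7], np.int32(70))]
((271.7498474121094, 181.25820922851562), (72.81062316894531, 47.12638473510742), 45.93919372558594)
[([183.2, 221.2], [170, 195, 28, 46, 752])]
top [([240.0, 178.5], np.int32(60)), ([267.7, 180.4], np.int32(59)), ([251.9, 199.0], np.int32(64)), ([236.0, 217.8], np.int32(63)), ([264.2, 220.1], np.int32(63))]
((251.8677520751953, 199.7711181640625), (45.004085540771484, 65.66524505615234), 4.969740867614746)
[([343.2, 211.4], [332, 200, 24, 24, 403])]
top [0.6303 0.1162 0.033 ]
top [0.6257 0.0262 0.033 ]
top [0.5632 0.0759 0.033 ]
top [0.5013 0.125  0.033 ]
top [0.4958 0.0352 0.033 ]
scene [0.5049 0.1246 0.033 ]
scene [0.4985 0.0353 0.033 ]
scene [0.5667 0.0758 0.033 ]
scene [0.6335 0.1161 0.033 ]
scene [0.6271 0.0276 0.033 ]
```

View pics/crop1.png

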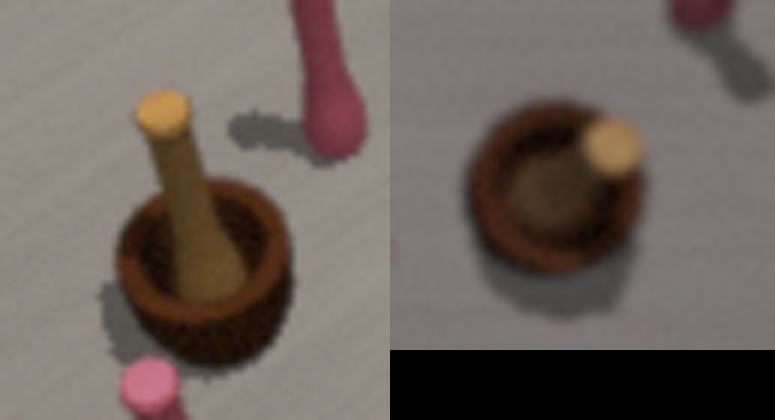

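The crop shows the tan pestle leaning or standing in the brown mortar. The knob top is at scene (177.3,198.3) and top (351.7,205.9), and the rim centre is at scene (184.2,221.7) and top (343.7,211.7). The choice is confirmed.

Run:
```python
from h import *
C={n:get_calibration(n) for n in("scene","top")}
print("knob",tri(C["scene"],(177.0,198.),C["top"],(351.5,205.7)))
print("rim",tri(C["scene"],(183.7,221.2),C["top"],(343.2,211.2)))
for a,b in [((296.1,185.7),(240,178.5)),((272.7,200.7),(267.7,180.4)),((270.7,180),(251.9,199)),((268.7,160.5),(236,217.8)),((245.6,174.2),(264.2,220.1))]:
    print("cork",tri(C["scene"],a,C["top"],b))
for n,u in (("pinkA",(313,222)),("pinkB",(370,180)),("jar",(386,153)),("cup",(388,268)),("handle",(375,247)),("creamer",(305,135))): print(n,plane(C["top"],u,0.05).round(3))
c=get_calibration("wrist");print(c,get_state()["ee_pos"])
```

```text
knob (array([ 0.52531767, -0.21090965,  0.16036708]), np.float64(0.002868016146074561))
rim (array([ 0.5260492 , -0.21047195,  0.05586856]), np.float64(0.0017763057868950133))
cork (array([0.63153793, 0.11710987, 0.03007737]), np.float64(0.0017439049370904327))
cork (array([0.6264054 , 0.02693762, 0.0325505 ]), np.float64(0.0019238567907045611))
cork (array([0.56434717, 0.07674372, 0.02985126]), np.float64(0.001778840718468671))
cork (array([0.50227994, 0.1258878 , 0.02963535]), np.float64(0.001628218495197219))
cork (array([0.49651811, 0.03585567, 0.03065611]), np.float64(0.0015450905267305223))
pinkA [ 0.49  -0.117  0.05 ]
pinkB [ 0.629 -0.301  0.05 ]
jar [ 0.721 -0.356  0.05 ]
cup [ 0.354 -0.345  0.05 ]
handle [ 0.417 -0.308  0.05 ]
creamer [ 0.777 -0.094  0.05 ]
{'fx': 297.3186396354542, 'fy': 297.3186396354542, 'cx': 257.70813430652896, 'cy': 196.92346593805362, 'view': array([[ 0.41452762, -0.91003567, -0.00138748, -0.64972861],
       [-0.87879744, -0.4006935 ,  0.25915202, -0.03096272],
       [-0.23639354, -0.10620635, -0.96583555,  0.38963061],
       [ 0.        ,  0.        ,  0.        ,  1.        ]])} [ 0.26934959 -0.59066241  0.1813006 ]
```

{"method": "arm_command", "body": {
  "deltas": [
    {"translation":[0.1,-0.06,-0.03],"spin":-8},
    {"translation":[0.1,-0.06,-0.05],"spin":-16},
    {"translation":[0.2,-0.12,-0.07],"spin":-32},
    {"translation":[0.2,-0.12,-0.07],"spin":-32},
    {"translation":[0.3,-0.18,-0.07],"spin":-56},
    {"translation":[0.3,-0.18,-0.07],"spin":-56},
    {"translation":[0.3,-0.18,-0.07],"spin":-56},
    {"translation":[0.39,-0.24,-0.07],"spin":-80},
    {"translation":[0.39,-0.24,-0.07],"spin":-80},
    {"translation":[0.39,-0.24,-0.07],"spin":-80},
    {"translation":[0.39,-0.24,-0.07],"spin":-80},
    {"translation":[0.39,-0.24,-0.07],"spin":-80},
    {"translation":[0.39,-0.24,-0.07],"spin":-80},
    {"translation":[0.39,-0.24,-0.07],"spin":-80},
    {"translation":[0.39,-0.24,-0.07],"spin":-80},
    {"translation":[0.39,-0.24,-0.07],"spin":-80}
  ],
  "grip": 0
}}

```text
clock: 1.7
ee_pos: [0.5246, -0.212, 0.2524]
tcp_rot: [-180.0, 0.0, 104.4]
wrist_force: [0.6, 0.1, -0.7]
width: 0.0928
finger_force: 0.0
```

```bash
cat >> h.py <<'E'
from scipy.spatial.transform import Rotation as Ro
def go(p,yaw,s=None):
    s=s or get_state();R=Ro.from_euler("xyz",s["tcp_rot"],degrees=True)
    return R.inv().apply(np.array(p)-s["ee_pos"]).round(4), round(s["tcp_rot"][2]-yaw,2)
def wray(c,uv):
    V=c["view"];R=V[:3,:3];o=-R.T@V[:3,3];v=np.array([uv[0]-c["cx"],uv[1]-c["cy"]]);r=np.hypot(*v);th=r/c["fx"]
    return o,R.T@np.r_[v/r*np.sin(th),np.cos(th)]
def wproj(c,p):
    q=c["view"][:3,:3]@p+c["view"][:3,3];r=np.hypot(q[0],q[1]);return np.array([c["cx"],c["cy"]])+q[:2]/r*np.arctan2(r,q[2])*c["fx"]
E
python3 - <<'E'
from h import *
c=get_calibration("wrist");im=read_camera("wrist");cv2.imwrite("pics/w1.png",im)
s=get_state();print(s["ee_pos"],s["tcp_rot"])
print(wproj(c,np.array([.5255,-.2107,.16])),go((.5255,-.2107,.103),105,s))
E
```

```text
[ 0.52468899 -0.21177206  0.25240013] [-1.79998039e+02  8.03004696e-03  1.04440300e+02]
[259.66359733 187.96806908] (array([0.0009, 0.0011, 0.1494]), np.float64(-0.56))
```

View pics/w1.png

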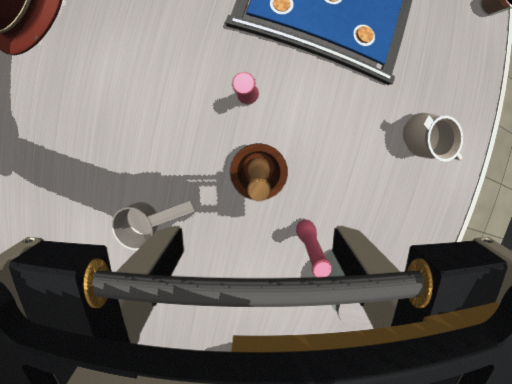

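The wrist view shows the tan knob at (259,189), where the projection puts it. The pink pestles at (245,88) and (315,250) are clear of the fingers, so I'll descend and grip.

{"method": "arm_command", "body": {
  "deltas": [
    {"translation":[0.001,0.001,0.04],"spin":0},
    {"translation":[0.001,0.001,0.08],"spin":0},
    {"translation":[0.001,0.001,0.115],"spin":0},
    {"translation":[0.001,0.001,0.14],"spin":0},
    {"translation":[0.001,0.001,0.149],"spin":0},
    {"translation":[0.001,0.001,0.149],"spin":0},
    {"translation":[0.001,0.001,0.149],"spin":0}
  ]
}}

```text
clock: 2.45
ee_pos: [0.5268, -0.2102, 0.1046]
tcp_rot: [179.9, 0.1, 104.5]
wrist_force: [1.3, -0.1, 0.3]
width: 0.0932
finger_force: 0.0
```

{"method": "arm_command", "body": {
  "deltas": [
    {"translation":[0,0,0],"spin":0},
    {"translation":[0,0,0],"spin":0},
    {"translation":[0,0,0],"spin":0},
    {"translation":[0,0,0],"spin":0},
    {"translation":[0,0,0],"spin":0},
    {"translation":[0,0,0],"spin":0},
    {"translation":[0,0,0],"spin":0},
    {"translation":[0,0,0],"spin":0},
    {"translation":[0,0,0],"spin":0},
    {"translation":[0,0,0],"spin":0}
  ],
  "grip": 1,
  "squeeze": 50
}}

```text
clock: 3.45
ee_pos: [0.5256, -0.21, 0.1033]
tcp_rot: [-180.0, -0.0, 104.5]
wrist_force: [-0.8, 0.1, -1.4]
width: 0.0221
finger_force: 50.0
```

{"method": "arm_command", "body": {
  "deltas": [
    {"translation":[0,0,-0.02],"spin":0},
    {"translation":[0,0,-0.05],"spin":0},
    {"translation":[0,0,-0.09],"spin":0},
    {"translation":[0,0,-0.13],"spin":0},
    {"translation":[0,0,-0.16],"spin":0},
    {"translation":[0,0,-0.16],"spin":0},
    {"translation":[0,0,-0.16],"spin":0},
    {"translation":[0.04,0.005,-0.16],"spin":0},
    {"translation":[0.08,0.011,-0.16],"spin":0},
    {"translation":[0.12,0.016,-0.16],"spin":0},
    {"translation":[0.16,0.022,-0.16],"spin":0},
    {"translation":[0.2,0.027,-0.16],"spin":0},
    {"translation":[0.23,0.031,-0.16],"spin":0},
    {"translation":[0.245,0.033,-0.16],"spin":0},
    {"translation":[0.245,0.033,-0.16],"spin":0},
    {"translation":[0.245,0.033,-0.16],"spin":0},
    {"translation":[0.245,0.033,-0.16],"spin":0}
  ]
}}

```text
clock: 5.15
ee_pos: [0.496, 0.0334, 0.2624]
tcp_rot: [-179.9, 0.0, 104.3]
wrist_force: [-0.5, -0.7, -0.6]
width: 0.0221
finger_force: 50.0
```

Run:
```python
from h import *
c=get_calibration("wrist");im=read_camera("wrist");cv2.imwrite("pics/w2.png",im)
s=get_state();print(s["ee_pos"],s["tcp_rot"],s["wrist_force"],s["wrist_torque"],s["width"])
p=s["ee_pos"];
print("foot exp",wproj(c,p-[0,0,.091]))
for q in [(.4965,.0359),(.6264,.0269),(.5643,.0767),(.6315,.1171),(.5023,.1259)]: print(wproj(c,np.array([*q,.031])).round(1),go((*q,.151),104.5,s))
```

```text
[0.49615264 0.03351974 0.26266402] [-1.79912354e+02  2.27317212e-02  1.04339460e+02] [-1.22075749  0.04797017 -1.05880634] [-0.0482341  -0.13594435 -0.00117881] 0.022183164954956328
foot exp [258.77299527 189.25760097]
[259.2 165.3] (array([0.0023, 0.0011, 0.1117]), np.float64(-0.16))
[339.3 192.3] (array([-0.0386,  0.1247,  0.1115]), np.float64(-0.16))
[310.6 150.5] (array([0.025 , 0.0769, 0.1115]), np.float64(-0.16))
[359.3 137. ] (array([0.0475, 0.152 , 0.1114]), np.float64(-0.16))
[278.6 107. ] (array([0.088 , 0.029 , 0.1116]), np.float64(-0.16))
```

View pics/w2.png

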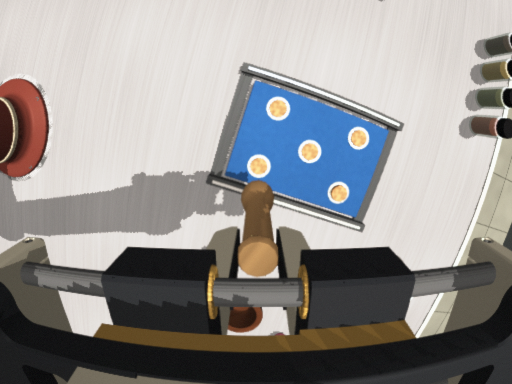

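The wrist view shows the pestle held straight with its foot at about (257,190). The corks at (259,166), (310,152), (358,138), (278,108) and (339,192) all match the predictions. Now I'll descend over the first one.

{"method": "arm_command", "body": {
  "deltas": [
    {"translation":[0.002,0.001,0.04],"spin":0},
    {"translation":[0.002,0.001,0.08],"spin":0},
    {"translation":[0.002,0.001,0.105],"spin":0},
    {"translation":[0.002,0.001,0.118],"spin":0},
    {"translation":[0.002,0.001,0.121],"spin":0},
    {"translation":[0.002,0.001,0.121],"spin":0},
    {"translation":[0.002,0.001,0.121],"spin":0},
    {"translation":[0.002,0.001,0.121],"spin":0}
  ]
}}

```text
clock: 6.0
ee_pos: [0.4975, 0.0376, 0.1434]
tcp_rot: [179.9, 0.0, 104.5]
wrist_force: [-0.5, -0.0, -1.3]
width: 0.0216
finger_force: 50.0
```

{"method": "arm_command", "body": {
  "deltas": [
    {"translation":[0,0,0.002],"spin":0},
    {"translation":[0,0,0.004],"spin":0},
    {"translation":[0,0,0.004],"spin":0}
  ]
}}

```text
clock: 6.3
ee_pos: [0.4965, 0.0376, 0.1383]
tcp_rot: [-180.0, 0.0, 104.5]
wrist_force: [-0.0, -0.0, -0.3]
width: 0.0218
finger_force: 50.0
```

{"method": "arm_command", "body": {
  "deltas": [
    {"translation":[0,0,0.001],"spin":0},
    {"translation":[0,0,0.002],"spin":0},
    {"translation":[0,0,0.002],"spin":0}
  ]
}}

```text
clock: 6.6
ee_pos: [0.4966, 0.0377, 0.1362]
tcp_rot: [-180.0, -0.0, 104.5]
wrist_force: [0.1, 0.3, -0.2]
width: 0.0217
finger_force: 50.0
```

{"method": "arm_command", "body": {
  "deltas": [
    {"translation":[0,0,0.001],"spin":0},
    {"translation":[0,0,0.001],"spin":0}
  ]
}}

```text
clock: 6.8
ee_pos: [0.4966, 0.0376, 0.1352]
tcp_rot: [-180.0, -0.0, 104.5]
wrist_force: [0.5, -0.7, -1.3]
width: 0.0218
finger_force: 50.0
```

{"method": "arm_command", "body": {
  "deltas": [
    {"translation":[-0.0015,0,0.001],"spin":0},
    {"translation":[-0.0015,0,0.002],"spin":0},
    {"translation":[-0.0015,0,0.002],"spin":0}
  ]
}}

```text
clock: 7.1
ee_pos: [0.4969, 0.0361, 0.1332]
tcp_rot: [-180.0, -0.0, 104.5]
wrist_force: [0.2, 0.8, -1.6]
width: 0.0217
finger_force: 50.0
```

{"method": "arm_command", "body": {
  "deltas": [
    {"translation":[0,0,0.001],"spin":0},
    {"translation":[0,0,0.001],"spin":0}
  ]
}}

```text
clock: 7.3
ee_pos: [0.497, 0.0362, 0.1323]
tcp_rot: [-180.0, -0.0, 104.5]
wrist_force: [-0.1, -0.4, -1.2]
width: 0.0218
finger_force: 50.0
```

{"method": "arm_command", "body": {
  "deltas": [
    {"translation":[0,0,0.001],"spin":0},
    {"translation":[0,0,0.001],"spin":0}
  ]
}}

```text
clock: 7.5
ee_pos: [0.4969, 0.0362, 0.1313]
tcp_rot: [-180.0, -0.0, 104.5]
wrist_force: [-0.4, 0.7, -0.4]
width: 0.0218
finger_force: 50.0
```

{"method": "arm_command", "body": {
  "deltas": [
    {"translation":[0,0,0.001],"spin":0},
    {"translation":[0,0,0.001],"spin":0}
  ]
}}

```text
clock: 7.7
ee_pos: [0.497, 0.0362, 0.1303]
tcp_rot: [-180.0, -0.0, 104.5]
wrist_force: [-0.1, 0.3, -0.8]
width: 0.0218
finger_force: 50.0
```

{"method": "arm_command", "body": {
  "deltas": [
    {"translation":[0,0,0.001],"spin":0},
    {"translation":[0,0,0.001],"spin":0}
  ]
}}

```text
clock: 7.9
ee_pos: [0.497, 0.0362, 0.1293]
tcp_rot: [-180.0, -0.0, 104.5]
wrist_force: [0.3, -0.1, -0.3]
width: 0.0218
finger_force: 50.0
```

{"method": "arm_command", "body": {
  "deltas": [
    {"translation":[0,0,0.001],"spin":0},
    {"translation":[0,0,0.001],"spin":0}
  ]
}}

```text
clock: 8.1
ee_pos: [0.497, 0.0362, 0.1283]
tcp_rot: [-180.0, -0.0, 104.5]
wrist_force: [-0.9, 0.4, -0.3]
width: 0.0213
finger_force: 50.0
```

{"method": "arm_command", "body": {
  "deltas": [
    {"translation":[0,0,0.001],"spin":0},
    {"translation":[0,0,0.001],"spin":0}
  ]
}}

```text
clock: 8.3
ee_pos: [0.497, 0.0362, 0.1273]
tcp_rot: [-180.0, -0.0, 104.5]
wrist_force: [-0.1, -0.4, -0.5]
width: 0.0218
finger_force: 50.0
```

{"method": "arm_command", "body": {
  "deltas": [
    {"translation":[0,0,0.001],"spin":0},
    {"translation":[0,0,0.001],"spin":0}
  ]
}}

```text
clock: 8.5
ee_pos: [0.497, 0.0362, 0.1263]
tcp_rot: [-180.0, -0.0, 104.5]
wrist_force: [-0.1, 0.4, -0.8]
width: 0.0219
finger_force: 50.0
```

{"method": "arm_command", "body": {
  "deltas": [
    {"translation":[0,0,0.001],"spin":0},
    {"translation":[0,0,0.001],"spin":0}
  ]
}}

```text
clock: 8.7
ee_pos: [0.497, 0.0362, 0.1253]
tcp_rot: [-180.0, -0.0, 104.5]
wrist_force: [-0.8, 0.1, -0.0]
width: 0.0213
finger_force: 50.0
```

{"method": "arm_command", "body": {
  "deltas": [
    {"translation":[0,0,0.001],"spin":0},
    {"translation":[0,0,0.001],"spin":0}
  ]
}}

```text
clock: 8.9
ee_pos: [0.497, 0.0362, 0.1243]
tcp_rot: [-180.0, -0.0, 104.5]
wrist_force: [0.3, -0.5, -1.2]
width: 0.0221
finger_force: 50.0
```

{"method": "arm_command", "body": {
  "deltas": [
    {"translation":[0,0,0.001],"spin":0},
    {"translation":[0,0,0.001],"spin":0}
  ]
}}

```text
clock: 9.1
ee_pos: [0.497, 0.0362, 0.1233]
tcp_rot: [-180.0, -0.0, 104.5]
wrist_force: [-0.8, -0.1, -1.2]
width: 0.0217
finger_force: 50.0
```

{"method": "arm_command", "body": {
  "deltas": [
    {"translation":[0,0,0.001],"spin":0},
    {"translation":[0,0,0.001],"spin":0}
  ]
}}

```text
clock: 9.3
ee_pos: [0.4969, 0.0362, 0.1223]
tcp_rot: [-180.0, -0.0, 104.5]
wrist_force: [-0.1, -0.4, -1.3]
width: 0.0218
finger_force: 50.0
```

{"method": "arm_command", "body": {
  "deltas": [
    {"translation":[0,0,0.001],"spin":0},
    {"translation":[0,0,0.001],"spin":0}
  ]
}}

```text
clock: 9.5
ee_pos: [0.4972, 0.0363, 0.1215]
tcp_rot: [180.0, -0.0, 104.5]
wrist_force: [0.4, -0.7, 0.3]
width: 0.0219
finger_force: 50.0
```

{"method": "arm_command", "body": {
  "deltas": [
    {"translation":[0,0,0.001],"spin":0},
    {"translation":[0,0,0.001],"spin":0}
  ]
}}

```text
clock: 9.7
ee_pos: [0.4979, 0.0364, 0.1214]
tcp_rot: [179.9, 0.0, 104.5]
wrist_force: [-0.8, -0.4, 5.3]
width: 0.0216
finger_force: 50.0
```

Contact is at TCP z of about 0.1215, with about 5.5 N/mm, so that cork's top is at about 30 mm. That is too low for the raised one. Going to the next cork, a raised top should touch at TCP z 0.1265–0.1285.

{"method": "arm_command", "body": {
  "deltas": [
    {"translation":[0,0,-0.01],"spin":0},
    {"translation":[0,0,-0.018],"spin":0},
    {"translation":[-0.014,0.041,-0.018],"spin":0},
    {"translation":[-0.028,0.082,-0.018],"spin":0},
    {"translation":[-0.041,0.115,-0.018],"spin":0},
    {"translation":[-0.041,0.123,-0.018],"spin":0},
    {"translation":[-0.041,0.123,-0.018],"spin":0},
    {"translation":[-0.041,0.123,-0.018],"spin":0},
    {"translation":[-0.041,0.123,-0.014],"spin":0},
    {"translation":[-0.041,0.123,-0.011],"spin":0},
    {"translation":[-0.041,0.123,-0.009],"spin":0},
    {"translation":[-0.041,0.123,-0.008],"spin":0},
    {"translation":[-0.041,0.123,-0.007],"spin":0},
    {"translation":[-0.041,0.123,-0.007],"spin":0}
  ]
}}

```text
clock: 11.1
ee_pos: [0.6263, 0.0273, 0.1273]
tcp_rot: [-180.0, -0.0, 104.5]
wrist_force: [-0.5, 0.5, -0.1]
width: 0.0219
finger_force: 50.0
```

{"method": "arm_command", "body": {
  "deltas": [
    {"translation":[0,0,0.0005],"spin":0},
    {"translation":[0,0,0.0005],"spin":0}
  ]
}}

```text
clock: 11.3
ee_pos: [0.6265, 0.0274, 0.127]
tcp_rot: [180.0, -0.0, 104.5]
wrist_force: [-0.1, -1.2, 0.4]
width: 0.0217
finger_force: 50.0
```

{"method": "arm_command", "body": {
  "deltas": [
    {"translation":[0,0,0.0005],"spin":0},
    {"translation":[0,0,0.0005],"spin":0}
  ]
}}

```text
clock: 11.5
ee_pos: [0.6268, 0.0274, 0.127]
tcp_rot: [179.9, 0.0, 104.5]
wrist_force: [-0.3, -0.5, 2.4]
width: 0.022
finger_force: 50.0
```

{"method": "arm_command", "body": {
  "deltas": [
    {"translation":[0,0,0.0005],"spin":0},
    {"translation":[0,0,0.0005],"spin":0}
  ]
}}

```text
clock: 11.7
ee_pos: [0.627, 0.0275, 0.1269]
tcp_rot: [179.9, 0.0, 104.5]
wrist_force: [-0.3, 0.5, 4.2]
width: 0.0217
finger_force: 50.0
```

This is the raised cork: contact at 0.1270, which is 5.5 mm above the first. I'll press it down slowly.

{"method": "arm_command", "body": {
  "deltas": [
    {"translation":[0,0,0.0005],"spin":0},
    {"translation":[0,0,0.001],"spin":0},
    {"translation":[0,0,0.0015],"spin":0},
    {"translation":[0,0,0.002],"spin":0},
    {"translation":[0,0,0.002],"spin":0},
    {"translation":[0,0,0.002],"spin":0}
  ]
}}

```text
clock: 12.3
ee_pos: [0.6278, 0.0276, 0.1265]
tcp_rot: [179.8, 0.0, 104.5]
wrist_force: [-1.7, -0.8, 10.3]
width: 0.0219
finger_force: 50.0
```

{"method": "arm_command", "body": {
  "deltas": [
    {"translation":[0,0,0.0005],"spin":0},
    {"translation":[0,0,0.001],"spin":0},
    {"translation":[0,0,0.001],"spin":0}
  ]
}}

```text
clock: 12.6
ee_pos: [0.6279, 0.0276, 0.1256]
tcp_rot: [179.8, 0.1, 104.5]
wrist_force: [-1.4, -0.7, 11.4]
width: 0.0217
finger_force: 50.0
```

{"method": "arm_command", "body": {
  "deltas": [
    {"translation":[0,0,0.0005],"spin":0},
    {"translation":[0,0,0.001],"spin":0},
    {"translation":[0,0,0.0015],"spin":0},
    {"translation":[0,0,0.002],"spin":0},
    {"translation":[0,0,0.002],"spin":0}
  ]
}}

```text
clock: 13.1
ee_pos: [0.6279, 0.0276, 0.1236]
tcp_rot: [179.8, 0.1, 104.5]
wrist_force: [-2.2, 0.1, 10.5]
width: 0.0217
finger_force: 50.0
```

{"method": "arm_command", "body": {
  "deltas": [
    {"translation":[0,0,0.0005],"spin":0},
    {"translation":[0,0,0.001],"spin":0},
    {"translation":[0,0,0.001],"spin":0}
  ]
}}

```text
clock: 13.4
ee_pos: [0.6278, 0.0276, 0.1226]
tcp_rot: [179.8, 0.1, 104.5]
wrist_force: [-2.1, 0.0, 10.6]
width: 0.0219
finger_force: 50.0
```

{"method": "arm_command", "body": {
  "deltas": [
    {"translation":[0,0,0.0005],"spin":0},
    {"translation":[0,0,0.001],"spin":0},
    {"translation":[0,0,0.001],"spin":0}
  ]
}}

```text
clock: 13.7
ee_pos: [0.6279, 0.0277, 0.1215]
tcp_rot: [179.8, 0.1, 104.5]
wrist_force: [-1.1, 0.2, 10.4]
width: 0.022
finger_force: 50.0
```

Run:
```python
from h import *
s=get_state();print(s["clock"],s["ee_pos"],s["tcp_rot"],s["wrist_force"])
```

```text
13.7 [0.62786153 0.02765051 0.12154013] [1.79774877e+02 5.06891918e-02 1.04507504e+02] [-1.10493149  0.15779116 10.42316625]
```

Level by the reading. Next I'll probe the centre cork to check that the pestle did not slip in the grip.

{"method": "arm_command", "body": {
  "deltas": [
    {"translation":[0,0,-0.01],"spin":0},
    {"translation":[0,0,-0.018],"spin":0},
    {"translation":[0.03,-0.023,-0.018],"spin":0},
    {"translation":[0.055,-0.042,-0.018],"spin":0},
    {"translation":[0.0633,-0.0477,-0.018],"spin":0},
    {"translation":[0.0633,-0.0477,-0.018],"spin":0},
    {"translation":[0.0633,-0.0477,-0.018],"spin":0},
    {"translation":[0.0633,-0.0477,-0.014],"spin":0},
    {"translation":[0.0633,-0.0477,-0.01],"spin":0},
    {"translation":[0.0633,-0.0477,-0.008],"spin":0},
    {"translation":[0.0633,-0.0477,-0.007],"spin":0},
    {"translation":[0.0633,-0.0477,-0.006],"spin":0},
    {"translation":[0.0633,-0.0477,-0.006],"spin":0}
  ]
}}

```text
clock: 15.0
ee_pos: [0.5644, 0.0766, 0.1247]
tcp_rot: [-180.0, -0.0, 104.5]
wrist_force: [-1.0, 0.4, -0.4]
width: 0.0218
finger_force: 50.0
```

{"method": "arm_command", "body": {
  "deltas": [
    {"translation":[0,0,0.001],"spin":0},
    {"translation":[0,0,0.002],"spin":0},
    {"translation":[0,0,0.002],"spin":0}
  ]
}}

```text
clock: 15.3
ee_pos: [0.5643, 0.0767, 0.1228]
tcp_rot: [-180.0, -0.0, 104.5]
wrist_force: [-0.6, -0.5, -1.3]
width: 0.0213
finger_force: 50.0
```

{"method": "arm_command", "body": {
  "deltas": [
    {"translation":[0,0,0.0005],"spin":0},
    {"translation":[0,0,0.0005],"spin":0}
  ]
}}

```text
clock: 15.5
ee_pos: [0.5643, 0.0767, 0.1224]
tcp_rot: [-180.0, -0.0, 104.5]
wrist_force: [0.2, 0.3, 0.1]
width: 0.0217
finger_force: 50.0
```

{"method": "arm_command", "body": {
  "deltas": [
    {"translation":[0,0,0.0005],"spin":0},
    {"translation":[0,0,0.0005],"spin":0}
  ]
}}

```text
clock: 15.7
ee_pos: [0.5643, 0.0766, 0.1218]
tcp_rot: [-180.0, -0.0, 104.5]
wrist_force: [-0.6, -0.6, -0.0]
width: 0.0215
finger_force: 50.0
```

{"method": "arm_command", "body": {
  "deltas": [
    {"translation":[0,0,0.0005],"spin":0},
    {"translation":[0,0,0.0005],"spin":0}
  ]
}}

```text
clock: 15.9
ee_pos: [0.5644, 0.0767, 0.1214]
tcp_rot: [180.0, -0.0, 104.5]
wrist_force: [0.8, -0.5, -0.9]
width: 0.0219
finger_force: 50.0
```

{"method": "arm_command", "body": {
  "deltas": [
    {"translation":[0,0,0.0005],"spin":0},
    {"translation":[0,0,0.0005],"spin":0}
  ]
}}

```text
clock: 16.1
ee_pos: [0.5646, 0.0768, 0.1213]
tcp_rot: [180.0, 0.0, 104.5]
wrist_force: [-0.5, 0.1, 1.6]
width: 0.0214
finger_force: 50.0
```

No slip: the centre cork also touches at 0.1214, so all are level. Lifting and returning above the mortar.

{"method": "arm_command", "body": {
  "deltas": [
    {"translation":[0,0,-0.03],"spin":0},
    {"translation":[0,0,-0.07],"spin":0},
    {"translation":[0,0,-0.11],"spin":0},
    {"translation":[0,0,-0.14],"spin":0},
    {"translation":[0,0,-0.14],"spin":0},
    {"translation":[0,0,-0.14],"spin":0},
    {"translation":[-0.04,-0.016,-0.14],"spin":0},
    {"translation":[-0.08,-0.033,-0.14],"spin":0},
    {"translation":[-0.12,-0.049,-0.14],"spin":0},
    {"translation":[-0.16,-0.065,-0.14],"spin":0},
    {"translation":[-0.2,-0.081,-0.14],"spin":0},
    {"translation":[-0.24,-0.098,-0.14],"spin":0},
    {"translation":[-0.26,-0.106,-0.14],"spin":0},
    {"translation":[-0.268,-0.109,-0.14],"spin":0},
    {"translation":[-0.268,-0.109,-0.14],"spin":0},
    {"translation":[-0.268,-0.109,-0.14],"spin":0},
    {"translation":[-0.268,-0.109,-0.14],"spin":0}
  ]
}}

```text
clock: 17.8
ee_pos: [0.5265, -0.2075, 0.2607]
tcp_rot: [180.0, -0.1, 104.7]
wrist_force: [-0.1, 0.9, -1.2]
width: 0.0219
finger_force: 50.0
```

Run:
```python
from h import *
c=get_calibration("wrist");im=read_camera("wrist");t=read_camera("top");r=read_camera("scene")
s=get_state();print(s["ee_pos"],s["tcp_rot"],s["wrist_force"])
print("foot",wproj(c,s["ee_pos"]-[0,0,.091]),"rim",wproj(c,np.array([.5257,-.2105,.058])))
o=np.vstack([cv2.resize(im[90:250,180:340],(400,400)),np.zeros((1,400,3),np.uint8)])[:400]
b=cv2.resize(r[180:250,150:220],(400,400))
cv2.imwrite("pics/w3.png",np.hstack([o,b]))
```

```text
[ 0.52639    -0.20863026  0.26101772] [ 1.79977532e+02 -1.46998167e-02  1.04656381e+02] [ 0.14452345 -0.40463629 -0.3109629 ]
foot [258.04479149 190.56938415] rim [257.05235553 172.42087663]
```

View pics/w3.png

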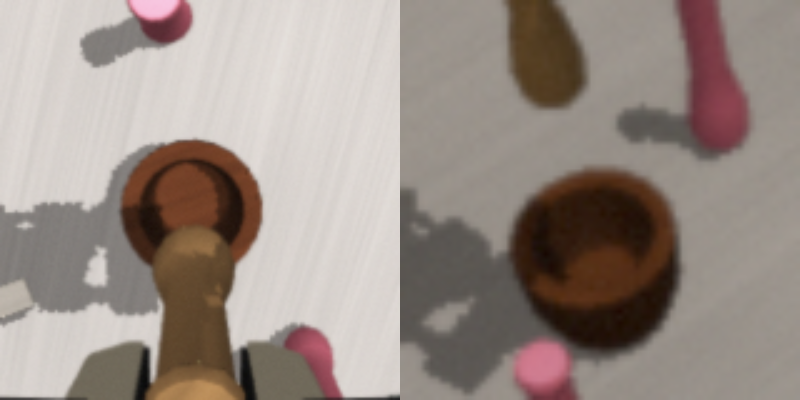

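The mortar is upright and unmoved, with the rim centre at wrist pixel (257,174) and the pestle foot straight at about (258,190). Inserting.

{"method": "arm_command", "body": {
  "deltas": [
    {"translation":[-0.001,-0.001,0.03],"spin":0},
    {"translation":[-0.001,-0.001,0.06],"spin":0},
    {"translation":[-0.001,-0.001,0.09],"spin":0},
    {"translation":[-0.001,-0.001,0.11],"spin":0},
    {"translation":[-0.001,-0.001,0.125],"spin":0},
    {"translation":[-0.001,-0.001,0.138],"spin":0},
    {"translation":[-0.001,-0.001,0.148],"spin":0},
    {"translation":[-0.001,-0.001,0.154],"spin":0},
    {"translation":[-0.001,-0.001,0.156],"spin":0},
    {"translation":[-0.001,-0.001,0.156],"spin":0},
    {"translation":[-0.001,-0.001,0.156],"spin":0}
  ]
}}

```text
clock: 19.05
ee_pos: [0.5258, -0.2115, 0.1055]
tcp_rot: [179.9, 0.0, 104.5]
wrist_force: [0.9, -0.3, -0.2]
width: 0.0221
finger_force: 50.0
```

{"method": "arm_command", "body": {
  "deltas": [
    {"translation":[0,0,0.0005],"spin":0},
    {"translation":[0,0,0.0005],"spin":0}
  ]
}}

```text
clock: 19.25
ee_pos: [0.5255, -0.2114, 0.1047]
tcp_rot: [180.0, 0.0, 104.5]
wrist_force: [0.4, -0.1, -0.3]
width: 0.022
finger_force: 50.0
```

{"method": "arm_command", "body": {
  "deltas": [
    {"translation":[0.001,0,0.001],"spin":0},
    {"translation":[0.001,0,0.0015],"spin":0},
    {"translation":[0.001,0,0.0015],"spin":0},
    {"translation":[0.001,0,0.0015],"spin":0}
  ]
}}

```text
clock: 19.65
ee_pos: [0.5254, -0.2105, 0.1033]
tcp_rot: [180.0, 0.0, 104.5]
wrist_force: [-0.8, -0.4, 2.8]
width: 0.0222
finger_force: 50.0
```

{"method": "arm_command", "body": {
  "deltas": [
    {"translation":[0,0,0],"spin":0},
    {"translation":[0,0,0],"spin":0},
    {"translation":[0,0,0],"spin":0},
    {"translation":[0,0,0],"spin":0},
    {"translation":[0,0,0],"spin":0},
    {"translation":[0,0,0],"spin":0},
    {"translation":[0,0,0],"spin":0},
    {"translation":[0,0,0],"spin":0},
    {"translation":[0,0,0],"spin":0},
    {"translation":[0,0,0],"spin":0}
  ],
  "grip": 0
}}

```text
clock: 20.65
ee_pos: [0.525, -0.2104, 0.1029]
tcp_rot: [180.0, -0.0, 104.5]
wrist_force: [0.5, -0.5, 1.0]
width: 0.0923
finger_force: 0.0
```

{"method": "arm_command", "body": {
  "deltas": [
    {"translation":[0,0,-0.02],"spin":0},
    {"translation":[0,0,-0.05],"spin":0},
    {"translation":[0,0,-0.09],"spin":0},
    {"translation":[0,0,-0.13],"spin":0},
    {"translation":[0,0,-0.16],"spin":0},
    {"translation":[0,0,-0.16],"spin":0},
    {"translation":[0,0,-0.16],"spin":0},
    {"translation":[0,0,-0.16],"spin":0}
  ]
}}

```text
clock: 21.45
ee_pos: [0.524, -0.2103, 0.2614]
tcp_rot: [-179.9, -0.1, 104.5]
wrist_force: [0.2, -0.2, -0.2]
width: 0.093
finger_force: 0.0
```

Run:
```python
from h import *
im=read_camera("wrist");r=read_camera("scene")
s=get_state();print(s["clock"],s["ee_pos"],s["width"],s["finger_force"])
cv2.imwrite("pics/w4.png",np.hstack([cv2.resize(im[0:260,130:390],(400,400)),cv2.resize(r[180:250,150:220],(400,400))]))
```

```text
21.55 [ 0.52405959 -0.21024065  0.2612503 ] 0.09299760400828382 0.0
```

View pics/w4.png

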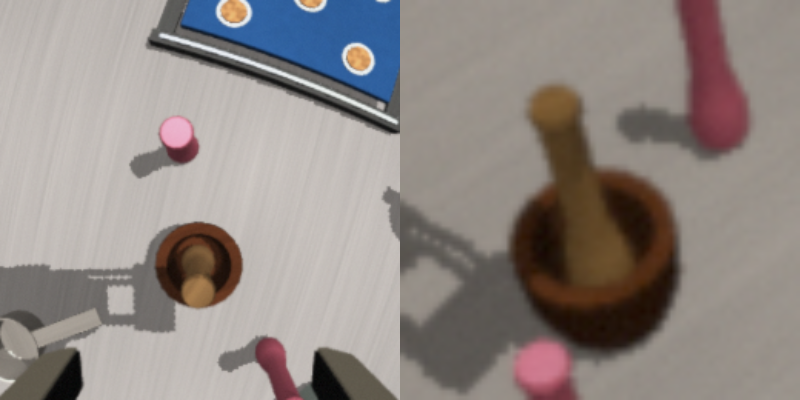

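The pestle stands upright in the mortar (crop pixels (198,290) and (555,105)), the gripper is clear, and the corks look unchanged. Handing in.

```bash
python3 -c "
from cell import *
print(finish_job())"
```

```text
the job is handed in; nothing more can be done
None
```

I found the high bumper near (0.626, 0.027), about 5.5 mm proud, and pressed it level using about 11 N; the pestle is back upright in its mortar and the job is handed in, with no verdict returned. I felt only two of the other four bumpers, and both were level.

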